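Lock the oven-door lever unit with its pin

ROBOT

A 7-joint arm with a two-finger parallel gripper is mounted at the origin on the work surface. World frame = base frame: x ahead of the robot, y to its left, z up, the work surface at z = 0. Lengths are in m, angles in degrees, forces in N, time in s.
With the tool pointing down it reaches from about 0.425 to 0.875 m from the base axis. Payload 4.7 kg.
Tool frame: the origin (TCP) lies between the finger pads; the fingertips stand env.tip_reach ahead of it and the grasp point (between the pads) lies 2 mm behind it (env.tip_reach is the distance from the TCP to the fingertips, in m); z points along the fingers, y is the line along which they close (so a half turn about z gives the same grasp; the last joint's range is limited). The gripper opens to 87 mm and grips with 3 to 60 N. Pads are 19 mm wide; open, the fingers measure 117 mm over their backs; the gripper's body (75 mm by 190 mm) begins 51 mm behind the grasp point.
Start: joints at [-74.307, 18.392, -4.016, 83.108, 1.295, 78.541, -3.26], TCP at [0.167, 0.628, 0.24] pointing down, gripper open.
Joint ranges: [-163.93, 163.93], [-17.29, 119.83], [-79.2, 71.16], [3.27, 140.29], [-89.18, 269.18], [5.43, 117.66], [-154.24, 154.24]. Speed limits (degrees/s): [147.25, 147.25, 180, 180, 180, 180, 180].

INTERFACE

Orientations are given as [roll, pitch, yaw] about the fixed x, y, z axes, in that order (R = Rz(yaw) Ry(pitch) Rx(roll)).
In Python, from cell import env gives the robot as it stands.
- The arm moves only by the tool step_hand, called after "Emit:" in YAML: its name, and indented under it one key for each argument. Schema: {"type":"object","properties":{"plan":{"type":"array","items":{"type":"object","properties":{"pos":{"type":"array","items":{"type":"number"},"minItems":3,"maxItems":3},"twist":{"type":"number"},"aperture":{"type":"number"}},"additionalProperties":false,"required":["aperture"]},"minItems":1,"maxItems":8},"clamp_n":{"type":"number"},"only":{"type":"string"},"quiet":{"type":"boolean"},"lines":{"type":"string"}},"required":["plan"],"additionalProperties":false}. plan is a list of rows, 1 to 8 of them, each an object with the fields pos (a list: dx, dy, dz in units of 5 mm), twist (a turn about the tool's z in units of 2 degrees), aperture (the finger opening in m); a field left out counts as zero (the opening has to be given); each row is the pose to reach, as a shift and turn from the pose commanded when the call began, along the tool's axes at that moment; what a row does not reach only later rows make up. A row lasts 1/12 s, in which the tool goes at most 0.0417 m and 7.16 degrees, less where a joint would pass 70% of its speed; a pose out of reach is approached as far as the arm can. The fingers move at their own pace and stop on an object; clamp_n is the grip in N (left out, the last holds). Time passes only in rows, so rows that do not move let the fingers close. The tool returns the time, the measured TCP pose, the force, the opening and the grip force at its end. only (a regular expression) keeps the lines of the reply that match it, lines (a string "A,B") keeps lines A to B, and quiet returns only ok. Input that does not fit is refused with a message, and nothing moves.
- env.get_obs(): the state, without advancing time (a new reading comes with each control period).
- env.read_camera(name): name is "side" or "top" or "wrist"; returns a dict with "color" (384x512x3 uint8, blue, green, red), "fx", "fy", "cx", "cy" (pixels), "dist" ([k1, k2, p1, p2, k3] as OpenCV has them; the pictures are not rectified), "world_from_camera" (4x4, takes a point from camera to world coordinates). Camera axes: x right, y down, z forward; pixel columns grow to the right and rows downward; lengths in m; the calibration is good to about 2 mm. A picture is of the moment at which its call begins. There is no depth.
- env.sign_off(): hands the job in; it is judged then, once.
The state is a dict: "time_s": time; "qpos": joint angles; "joint_velocities": joint speeds; "effort": joint torques, N m; "tool_pos": TCP position; "tool_rot": TCP orientation; "force": force on the tool from outside, world axes, zero at the start; "wrist_torque": the same for the moment, N m; "grip_width": finger opening in m; "grasp_force": force on a finger pad.
Only numpy, scipy, OpenCV 4.12 (cv2) and the standard library are available. Lean on these libraries where they do the work, as an engineer would, in place of code of your own. Each camera call takes 0.05 s, during which the arm holds its last target. There are 200 camera calls.

TASK

Lock the oven-door lever unit for servicing: take the red-headed lock pin out of the rack and stand it in the hole on top of the bearing block, turn the black-gripped lever until the hidden cross-hole of the shaft lines up and the pin drops into it, then push the pin fully home, so that its collar sits on the block, and let go. Leave the other two pins in their rack, and leave the oil bottle, loaf tin and brush where they are.

Things in the scene. Friction and masses are not known exactly. Their poses are not given: they have to be found in the camera images.
- unit: Fixed unit: dark base plate with a blue bearing block 88 (x) x 70 (y) x 145 mm high; origin on the bench directly under the block's vertical pin hole. The shaft runs level through the block along the unit's y axis, its axis 75 mm above the bench; the lever is on the -y side. It stands left or right on the bench, x axis away from the robot, turned up to 0.25 rad.
- bore (a point): Centre of the mouth of the vertical 18 mm pin hole (3 mm chamfer) in the block's flat top, 145 mm above the bench. It guides the pin down 40 mm to the shaft, a 60 mm round whose cross-hole (20 mm square) is hidden. The hole goes on below the shaft: 103 mm below the mouth a plug stops a falling pin; pushed with some 10 to 15 N at 15 mm/s (more if faster) it slides down, and does not spring back.
- lever (a joint): Lever angle, rad: 0 upright, + leans along the unit's +x; stops at -0.95, 0.95. Starts at -0.85 to -0.55, stays where left, takes about 4 N at the grip. The cross-hole lines up at an unseen angle between -0.15 and 0.75, different every time: a pin standing on the shaft then drops 63 mm and soon blocks further turning (0.1 rad past centre).
- lever_grip (a point): Middle of the lever's black round grip, 20 mm thick, 70 mm long along the unit's y axis, 90 mm from the shaft's axis and 121 mm to the -y side of the pin hole. The steel lever arm is 46 mm from this point, on the block's side.
- rack: Fixed white pin rack, 80 (x) x 250 (y) x 50 mm high, with three 18.5 mm square sockets at y = -80, 0, +80 mm, 40 mm deep; origin at the centre of its underside, on the bench.
- lock_pin: Red-headed steel lock pin, upright in one of the three sockets, 171 mm long, about 0.2 kg. Origin at the tip (lower end), z towards the head. Shank 16 mm thick, 125 mm long, with a 6 mm taper to a 9 mm flat tip; then a dark collar 30 mm wide, 6 mm high; then a round red knob 22 mm wide, 40 mm high.
- long_pin: Yellow-headed pin in another socket, like the lock pin but with a 140 mm shank; origin at its tip. Leave it alone.
- short_pin: Blue-headed pin in another socket, like the lock pin but with a 100 mm shank; origin at its tip. Leave it alone.
- oil: Bystander: amber oil bottle, 62 mm thick, 190 mm tall, standing between unit and rack, a little farther out; origin at its underside.
- tin: Bystander: dark loaf tin, 90 (x) x 220 (y) x 65 mm high, on the far side of the bench; origin at the centre of its underside.
- brush: Bystander: hand brush lying on the far side of the bench, about 180 mm long, 20 mm high; origin near its middle.

How it is judged:
By the outcome, as a careful person would: the job done as asked, in the order asked, and still so for the second after the job is handed in, with the robot touching nothing.
It also fails if it takes over 59 s, if anything falls off the work surface, if the arm or the gripper's body presses on something with over 40 N, if the wrist force passes 120 N, or if a joint passes its speed limit or range.

## Working session

There is one attempt and no reset: what is moved stays moved. The work goes in short steps, Python scripts to look and compute and a tool call to move; the robot and the scene stay as the last step left them, time stands still between calls to the robot, and variables do not carry over. Pictures are saved under pics/ and viewed, at most 10 in all, crops included, and the job is handed in when it is done.

```bash
ls; mkdir -p pics
```

Run:
```python
from cell import env
import cv2
o=env.get_obs(); print({k:o[k] for k in('time_s','tool_pos','tool_rot','force','grip_width')}, env.tip_reach)
for n in('top','side','wrist'):
    c=env.read_camera(n); cv2.imwrite(f'pics/{n}0.png',c['color'])
    print(n,c['fx'],c['cx'],c['cy'],c['dist'],c['world_from_camera'])
a=[cv2.imread(f'pics/{n}0.png') for n in('top','side')]
```

```text
cell.py
pics
{'time_s': 0.0, 'tool_pos': array([0.16687135, 0.62766942, 0.23846435]), 'tool_rot': array([-1.79890696e+02,  5.64668439e-03,  1.65118337e+02]), 'force': array([-0.66317054, -0.38130655,  0.4862757 ]), 'grip_width': 0.08703497493178457} 0.017
top 371.80064030219756 252.5891367108816 194.3903689753532 [0.00468149 0.         0.         0.         0.        ] [[-0.02254779 -0.98911398  0.14541367  0.47050038]
 [-0.99971878  0.02337601  0.00398928 -0.01644787]
 [-0.00734504 -0.14528283 -0.9893629   1.09774661]
 [ 0.          0.          0.          1.        ]]
side 372.90593208648346 259.17735987434617 187.22489895261552 [0.02401217 0.         0.         0.         0.        ] [[-0.90091958 -0.23681484  0.36367931  0.3011783 ]
 [-0.433273    0.44278221 -0.78499581  0.70528238]
 [ 0.02486793 -0.86479052 -0.50151664  0.58934631]
 [ 0.          0.          0.          1.        ]]
wrist 291.9993732680553 259.1266066992699 191.85314692725217 [-0.04241203  0.          0.          0.          0.        ] [[ 2.57724630e-01  9.29742973e-01  2.62975321e-01  9.56210069e-02]
 [ 9.66218034e-01 -2.47755314e-01 -7.09930644e-02  6.45903147e-01]
 [-8.51769667e-04  2.72388159e-01 -9.62187074e-01  3.83233075e-01]
 [ 0.00000000e+00  0.00000000e+00  0.00000000e+00  1.00000000e+00]]
```

View pics/top0.png

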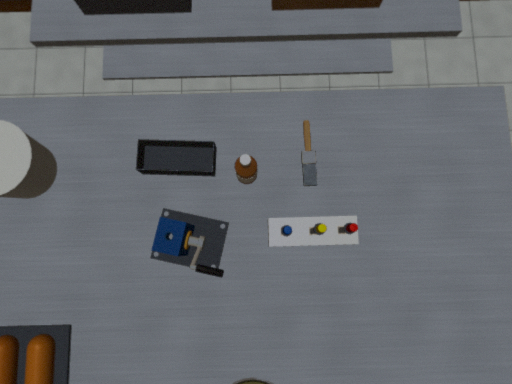

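View pics/side0.png

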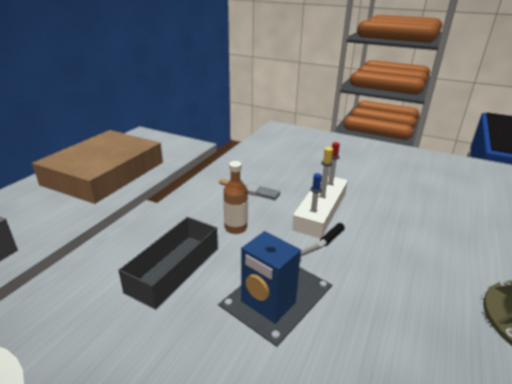

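The top view shows the unit on the left, with the block at about (172,236), the pin hole at about (170,236) and the black grip at about (209,270). The rack is on the right, with red at (352,228), yellow at (320,229) and blue at (287,230). In the side view, red is at (336,147), the hole at (271,249) and the grip at (333,235).

Create h.py:
```python
import numpy as np, cv2
from cell import env
def ray(c,uv):
    K=np.array([[c['fx'],0,c['cx']],[0,c['fy'],c['cy']],[0,0,1]])
    p=cv2.undistortPoints(np.array([[uv]],float),K,np.array(c['dist'],float))[0,0]
    T=np.array(c['world_from_camera']); d=T[:3,:3]@[p[0],p[1],1]
    return T[:3,3],d/np.linalg.norm(d)
def plane(c,uv,z):
    o,d=ray(c,uv); return o+d*(z-o[2])/d[2]
def tri(rs):
    A=sum(np.eye(3)-np.outer(d,d) for o,d in rs); b=sum((np.eye(3)-np.outer(d,d))@o for o,d in rs)
    p=np.linalg.solve(A,b); return p,[round(1e3*np.linalg.norm(np.cross(p-o,d)),1) for o,d in rs]
def blob(c,f,box):
    """biggest blob of mask f(b,g,r) in box (u0,v0,u1,v1): centroid, area, minAreaRect"""
    u0,v0,u1,v1=box; b,g,r=[c['color'][v0:v1,u0:u1,i].astype(int) for i in range(3)]
    m=f(b,g,r).astype(np.uint8); n,l,s,ct=cv2.connectedComponentsWithStats(m)
    k=1+np.argmax(s[1:,4]); ys,xs=np.nonzero(l==k)
    return ct[k]+[u0,v0],s[k,4],cv2.minAreaRect(np.c_[xs+u0,ys+v0].astype(np.float32))
red=lambda b,g,r:(r>90)&(r>2.2*g)&(r>2.2*b)
yel=lambda b,g,r:(r>110)&(g>90)&(b<.5*g)
blue=lambda b,g,r:(b>60)&(b>1.6*g)&(b>2*r)
blk=lambda b,g,r:(b+g+r<100)
```

Run:
```python
from h import *
t=env.read_camera('top');s=env.read_camera('side')
for n,f,bt,bs in(('red',red,(340,215,365,240),(325,138,345,165)),('yel',yel,(308,215,332,240),(315,142,337,170)),('blu',blue,(275,218,300,243),(308,170,326,195)),
  ('blktop',blue,(145,210,200,265),(238,230,302,322)),('grip',blk,(190,258,228,280),(318,220,348,248)),('hole',blk,(163,228,178,244),(262,242,282,256))):
    A=blob(t,f,bt);B=blob(s,f,bs)
    print(n,A[0].round(1),A[1],B[0].round(1),B[1],*tri([ray(t,A[0]),ray(s,B[0])]),A[2])
cv2.imwrite('pics/c1.png',np.hstack([cv2.resize(t['color'][205:285,140:230],None,fx=4,fy=4)[:320],cv2.resize(s['color'][215:325,225:350],None,fx=3,fy=3)[:320]]))
```

```text
red [353.2 227.1] 48 [335.1 148.7] 55 [ 0.51835275 -0.26350401  0.15997658] [np.float64(1.0), np.float64(1.0)] ((353.5, 227.5), (7.0, 7.0), 90.0)
yel [321.6 227.6] 54 [328.1 154.4] 83 [ 0.51719641 -0.18166603  0.17619628] [np.float64(1.9), np.float64(1.9)] ((321.5, 227.5), (7.0, 7.0), 90.0)
blu [286.9 229.7] 49 [316.5 181. ] 80 [ 0.51683771 -0.09915781  0.13675613] [np.float64(1.0), np.float64(1.0)] ((287.0, 229.5), (7.0, 6.0), 90.0)
blktop [168.8 236.1] 861 [271.2 250.7] 848 [0.50676019 0.20410833 0.14051921] [np.float64(1.5), np.float64(1.5)] ((168.6394805908203, 235.9141845703125), (26.775333404541016, 34.650428771972656), 13.392496109008789)
grip [208.9 269.8] 184 [333.6 232.6] 122 [0.41866691 0.1012025  0.14424978] [np.float64(2.7), np.float64(2.7)] ((209.33145141601562, 269.7303466796875), (26.608375549316406, 7.270457744598389), 12.994616508483887)Traceback (most recent call last):
  File "<stdin>", line 5, in <module>
  File "h.py", line 17, in blob
    k=1+np.argmax(s[1:,4]); ys,xs=np.nonzero(l==k)
        ~~~~~~~~~^^^^^^^^^
    return _wrapfunc(a, 'argmax', axis=axis, out=out, **kwds)
    return bound(*args, **kwds)
ValueError: attempt to get argmax of an empty sequence
```

Red knob centre comes out at (0.518, -0.264, 0.160), against an expected z of 0.161. The grip's height gives a lever angle of about -0.70 and a unit yaw of about -14°. Grip and hole are 135.5 mm apart against an expected 134 mm. Next I go to a view point above the unit, turning the tool so it closes along the unit's x axis.

The rows are not in the units I measure in: shifts go in units of 5 mm and turns go in units of 2 degrees. I convert before sending: -0.248 m is -49.6, -0.217 m is -43.4, 54.8 degrees is 27.4.

Emit:
step_hand:
  plan:
    - {"pos": [-6.2,-5.16,-0.96],"twist": 3.425,"aperture": 0.087}
    - {"pos": [-12.4,-10.32,-1.92],"twist": 6.85,"aperture": 0.087}
    - {"pos": [-18.6,-15.48,-2.88],"twist": 10.25,"aperture": 0.087}
    - {"pos": [-24.8,-20.64,-3.84],"twist": 13.7,"aperture": 0.087}
    - {"pos": [-31,-25.8,-4.8],"twist": 17.1,"aperture": 0.087}
    - {"pos": [-37.2,-31,-5.8],"twist": 20.55,"aperture": 0.087}
    - {"pos": [-43.4,-36.2,-6.8],"twist": 24,"aperture": 0.087}
    - {"pos": [-49.6,-41.4,-7.6],"twist": 27.4,"aperture": 0.087}
  clamp_n: 20

```text
time_s: 0.92
tool_pos: [0.3544, 0.3626, 0.2781]
tool_rot: [180.0, -0.0, 110.0]
force: [0.0, -0.3, 0.1]
grip_width: 0.0872
grasp_force: 0.0
```

Run:
```python
from h import *
o=env.get_obs()
from scipy.spatial.transform import Rotation as R
M=R.from_euler('xyz',o['tool_rot'],degrees=True).as_matrix()
print(M.T@(np.array([.47,.20,.30])-o['tool_pos']),o['tool_rot'],o['tool_pos'])
```

```text
[-0.19234621  0.05311218 -0.02197828] [ 1.79958334e+02 -4.10152602e-02  1.09978768e+02] [0.35437452 0.36264397 0.2781208 ]
```

Emit:
step_hand:
  plan:
    - {"pos": [-7.6,2.12,-0.88],"twist": 3.4,"aperture": 0.087}
    - {"pos": [-15.4,4.2,-1.8],"twist": 6.8,"aperture": 0.087}
    - {"pos": [-23,6.4,-2.6],"twist": 10.2,"aperture": 0.087}
    - {"pos": [-30.8,8.4,-3.6],"twist": 13.6,"aperture": 0.087}
    - {"pos": [-38.4,10.6,-4.4],"twist": 17,"aperture": 0.087}
    - {"pos": [-38.4,10.6,-4.4],"twist": 17,"aperture": 0.087}
    - {"pos": [-38.4,10.6,-4.4],"twist": 17,"aperture": 0.087}

```text
time_s: 1.5
tool_pos: [0.4713, 0.2002, 0.3]
tool_rot: [180.0, -0.0, 76.0]
force: [-0.0, 0.1, 0.2]
grip_width: 0.0871
grasp_force: 0.0
```

Run:
```python
from h import *
w=env.read_camera('wrist'); np.save('w1.npy',w,allow_pickle=True)
cv2.imwrite('pics/w1.png',w['color'])
T=w['world_from_camera']; P=np.linalg.inv(T)
for p in([.507,.204,.145],[.4187,.1012,.144]): q=P@[*p,1]; print(q[:2]/q[2]*w['fx']+[w['cx'],w['cy']])
```

```text
[290.40157595 170.42659908]
[234.97351046 272.89413536]
```

View pics/w1.png

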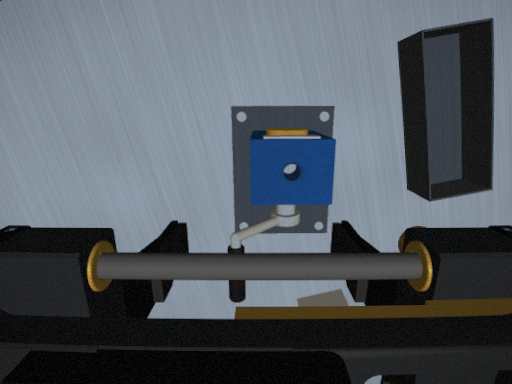

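The wrist view shows the hole at about (291,171) in the blue top, the block square to the image (so yaw is about -14°), and the grip at about (237,272).

Run:
```python
from h import *
w=np.load('w1.npy',allow_pickle=True).item(); t=env.read_camera('top'); s=env.read_camera('side')
def hole(c,box):
    u0,v0,u1,v1=box; im=c['color'][v0:v1,u0:u1].astype(int); b,g,r=im[...,0],im[...,1],im[...,2]
    top=np.median(b); m=((b<.75*top)|(r>.5*b)).astype(np.uint8)
    ys,xs=np.nonzero(m); (cc,rad)=cv2.minEnclosingCircle(np.c_[xs,ys].astype(np.float32))
    R=cv2.boundingRect(m); print(m.sum(),top,R); return np.array([u0+R[0]+(R[2]-1)/2,v0+R[1]+(R[3]-1)/2])
hw=hole(w,(276,156,306,186)); ht=hole(t,(164,229,177,243)); hs=hole(s,(262,243,281,256))
print(hw,ht,hs)
print(plane(w,hw,.145),plane(t,ht,.145),plane(s,hs,.145)); print(tri([ray(w,hw),ray(t,ht),ray(s,hs)]))
A=blob(w,blue,(240,120,345,215)); print(A); 
for p in cv2.boxPoints(A[2]): print(plane(w,p,.145))
g=blob(w,blk,(224,242,250,308)); print(g,g[2])
```

```text
255 119.0 (7, 7, 19, 18)
69 92.0 (0, 0, 9, 11)
41 145.0 (4, 4, 10, 5)
[292.  171.5] [168. 234.] [270.5 249. ]
[0.5084047  0.20248687 0.145     ] [0.51342703 0.20565826 0.145     ] [0.50622204 0.20509865 0.145     ]
(array([0.50957463, 0.20385862, 0.14443636]), [np.float64(1.9), np.float64(4.3), np.float64(2.9)])
(array([291.57485958, 171.05752469]), np.int32(5163), ((292.0, 171.0), (66.0, 84.0), 90.0))
[0.4744616  0.24672104 0.145     ]
[0.55742704 0.2260984  0.145     ]
[0.54494303 0.15644051 0.145     ]
[0.45680273 0.178578   0.145     ]
(array([236.79936306, 289.78343949]), np.int32(314), ((236.5, 290.5), (21.0, 15.0), 90.0)) ((236.5, 290.5), (21.0, 15.0), 90.0)
```

The bore is at about (0.508, 0.202): the block outline centre agrees and the height triangulates to 0.144. The chamfer and taper leave ±7 mm of capture. Now to the red pin.

Emit:
step_hand:
  plan:
    - {"pos": [-7.3,2.64,0],"aperture": 0.087}
    - {"pos": [-14.6,5.26,0],"aperture": 0.087}
    - {"pos": [-21.9,7.9,0],"aperture": 0.087}
    - {"pos": [-29.2,10.54,0],"aperture": 0.087}
    - {"pos": [-36.5,13.16,0],"aperture": 0.087}
    - {"pos": [-43.8,15.8,0],"aperture": 0.087}
    - {"pos": [-51.1,18.44,0],"aperture": 0.087}
    - {"pos": [-58.4,21.06,1],"aperture": 0.087}

```text
time_s: 2.32
tool_pos: [0.5037, -0.1056, 0.2953]
tool_rot: [179.9, -0.1, 76.6]
force: [1.1, 0.5, 0.2]
grip_width: 0.0871
grasp_force: 0.0
```

Emit:
step_hand:
  plan:
    - {"pos": [-7.3,2.64,2.8],"aperture": 0.087}
    - {"pos": [-14.6,5.26,5.6],"aperture": 0.087}
    - {"pos": [-21.9,7.9,8.4],"aperture": 0.087}
    - {"pos": [-29.2,10.54,11],"aperture": 0.087}
    - {"pos": [-29.2,10.54,11],"aperture": 0.087}
    - {"pos": [-29.2,10.54,11],"aperture": 0.087}

```text
time_s: 2.82
tool_pos: [0.519, -0.2609, 0.2379]
tool_rot: [-179.8, 0.1, 76.2]
force: [-0.2, -0.1, -0.6]
grip_width: 0.0869
grasp_force: 0.0
```

Run:
```python
from h import *
w=env.read_camera('wrist'); cv2.imwrite('pics/w2.png',w['color'])
t=env.read_camera('top')
A=blob(w,red,(0,0,512,384)); print(A,plane(w,A[0],.165),plane(w,A[0],.181))
o=env.get_obs(); print(o['tool_pos'])
```

```text
(array([256.9118705, 213.9118705]), np.int32(556), ((257.0, 214.0), (24.0, 26.0), 90.0)) [ 0.51644129 -0.26649044  0.165     ] [ 0.51802051 -0.26083809  0.181     ]
[ 0.52060226 -0.25783009  0.23921167]
```

View pics/w2.png

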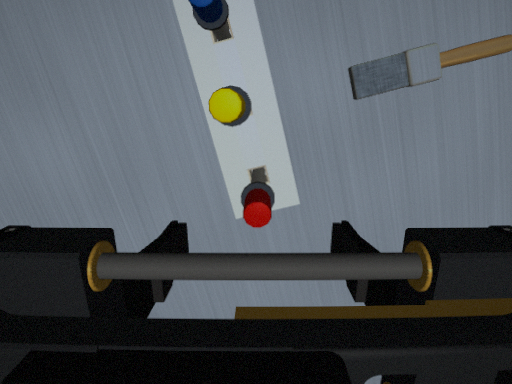

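Red knob head is at (257,214) between the fingers, which puts the pin at about (0.5175, -0.2635). Yellow and blue are clear of the fingers. Descending.

In the tool's units: 0.076 m is 15.2, 0.06 m is 12.

Emit:
step_hand:
  plan:
    - {"pos": [0,0,6],"aperture": 0.087}
    - {"pos": [0,0,12],"aperture": 0.087}
    - {"pos": [0,0,15.2],"aperture": 0.087}
    - {"pos": [0,0,15.2],"aperture": 0.087}
    - {"pos": [0,0,15.2],"aperture": 0.087}

```text
time_s: 3.33
tool_pos: [0.5206, -0.2576, 0.1638]
tool_rot: [-180.0, -0.1, 76.5]
force: [-0.7, -0.6, -0.0]
grip_width: 0.0869
grasp_force: 0.0
```

Emit:
step_hand:
  plan:
    - {"pos": [-1.2,-0.3,0],"aperture": 0.087}
    - {"pos": [-1.2,-0.3,0],"aperture": 0.087}
    - {"pos": [-1.2,-0.3,0],"aperture": 0.015}
    - {"pos": [-1.2,-0.3,0],"aperture": 0.015}
    - {"pos": [-1.2,-0.3,0],"aperture": 0.015}
    - {"pos": [-1.2,-0.3,0],"aperture": 0.015}
    - {"pos": [-1.2,-0.3,0],"aperture": 0.015}
    - {"pos": [-1.2,-0.3,0],"aperture": 0.015}
  clamp_n: 40

```text
time_s: 4.0
tool_pos: [0.5169, -0.2656, 0.1636]
tool_rot: [-180.0, -0.0, 76.3]
force: [0.5, 0.4, -0.4]
grip_width: 0.055
grasp_force: 0.0
```

Emit:
step_hand:
  plan:
    - {"aperture": 0.015}
    - {"aperture": 0.015}
    - {"aperture": 0.015}
    - {"aperture": 0.015}
    - {"aperture": 0.015}
    - {"aperture": 0.015}
    - {"aperture": 0.015}
    - {"aperture": 0.015}
  clamp_n: 40

```text
time_s: 4.67
tool_pos: [0.5168, -0.2656, 0.1635]
tool_rot: [-180.0, -0.0, 76.3]
force: [0.4, -0.1, -1.0]
grip_width: 0.0208
grasp_force: 40.0
```

Emit:
step_hand:
  plan:
    - {"pos": [0,0,-4],"aperture": 0.015}
    - {"pos": [0,0,-12],"aperture": 0.015}
    - {"pos": [0,0,-20],"aperture": 0.015}
    - {"pos": [0,0,-28],"aperture": 0.015}
    - {"pos": [0,0,-36],"aperture": 0.015}
    - {"pos": [0,0,-42.4],"aperture": 0.015}
    - {"pos": [0,0,-42.4],"aperture": 0.015}
    - {"pos": [0,0,-42.4],"aperture": 0.015}

```text
time_s: 5.33
tool_pos: [0.5173, -0.2663, 0.3768]
tool_rot: [179.8, 0.0, 76.3]
force: [0.9, 0.1, -2.8]
grip_width: 0.0214
grasp_force: 40.0
```

Run:
```python
from h import *
from scipy.spatial.transform import Rotation as R
o=env.get_obs(); M=R.from_euler('xyz',o['tool_rot'],degrees=True).as_matrix()
print(o['tool_pos'],M.T@(np.array([.508,.202,.375])-o['tool_pos']))
s=env.read_camera('side');w=env.read_camera('wrist')
cv2.imwrite('pics/c2.png',np.hstack([s['color'][60:300,230:512],w['color'][100:340,100:420]]))
```

```text
[ 0.51733205 -0.26628848  0.37682614] [ 0.45275429 -0.11998448  0.00133854]
```

View pics/c2.png

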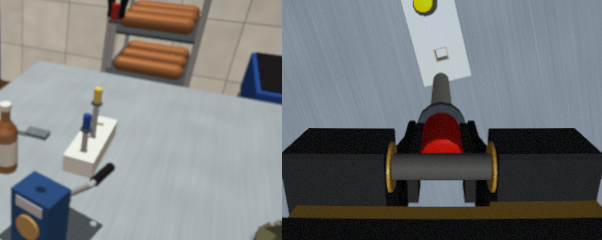

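The pin is out of the rack and held upright; yellow and blue are untouched. Carrying it over the bore.

In the tool's units: 0.294 m is 58.8, 0.256 m is 51.2.

Emit:
step_hand:
  plan:
    - {"pos": [6,-1.6,0],"aperture": 0.015}
    - {"pos": [13.2,-3.5,0],"aperture": 0.015}
    - {"pos": [20.8,-5.52,0],"aperture": 0.015}
    - {"pos": [28.4,-7.52,0],"aperture": 0.015}
    - {"pos": [36,-9.54,0],"aperture": 0.015}
    - {"pos": [43.6,-11.56,0],"aperture": 0.015}
    - {"pos": [51.2,-13.56,0],"aperture": 0.015}
    - {"pos": [58.8,-15.58,0],"aperture": 0.015}

```text
time_s: 6.1
tool_pos: [0.5093, 0.0405, 0.3734]
tool_rot: [-179.8, 0.1, 76.4]
force: [1.0, 0.0, -2.5]
grip_width: 0.0212
grasp_force: 40.0
```

Emit:
step_hand:
  plan:
    - {"pos": [7.6,-2.02,0],"aperture": 0.015}
    - {"pos": [15.2,-4.02,0],"aperture": 0.015}
    - {"pos": [22.8,-6.04,0],"aperture": 0.015}
    - {"pos": [28,-7.4,0],"aperture": 0.015}
    - {"pos": [31.6,-8.4,0],"aperture": 0.015}
    - {"pos": [31.6,-8.4,0],"aperture": 0.015}
    - {"pos": [31.6,-8.4,0],"aperture": 0.015}

```text
time_s: 6.68
tool_pos: [0.5061, 0.203, 0.3728]
tool_rot: [-179.8, 0.2, 76.5]
force: [-0.3, -0.9, -1.9]
grip_width: 0.021
grasp_force: 40.0
```

Run:
```python
from h import *
from scipy.spatial.transform import Rotation as R
o=env.get_obs(); M=R.from_euler('xyz',o['tool_rot'],degrees=True).as_matrix()
print(o['tool_pos'],M.T@(np.array([.508,.202,.305])-o['tool_pos']))
```

```text
[0.50613178 0.20303095 0.37282058] [-0.00030186  0.00227017  0.06781548]
```

Emit:
step_hand:
  plan:
    - {"pos": [0,0.2,6],"aperture": 0.015}
    - {"pos": [0,0.4,11.6],"aperture": 0.015}
    - {"pos": [0,0.4,11.6],"aperture": 0.015}
    - {"pos": [0,0.4,11.6],"aperture": 0.015}
    - {"pos": [0,0.4,11.6],"aperture": 0.015}

```text
time_s: 7.1
tool_pos: [0.5097, 0.2006, 0.3186]
tool_rot: [180.0, -0.0, 76.2]
force: [-0.2, 0.4, -1.9]
grip_width: 0.0212
grasp_force: 40.0
```

Run:
```python
from h import *
s=env.read_camera('side');w=env.read_camera('wrist')
a=cv2.resize(s['color'][130:280,215:325],None,fx=3.6,fy=3.6);b=cv2.resize(w['color'][100:250,210:370],None,fx=2.5,fy=2.5)
b=cv2.copyMakeBorder(b,0,a.shape[0]-b.shape[0],0,0,0)
cv2.imwrite('pics/c3.png',np.hstack([a,b]))
```

```text
(no output)
```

View pics/c3.png

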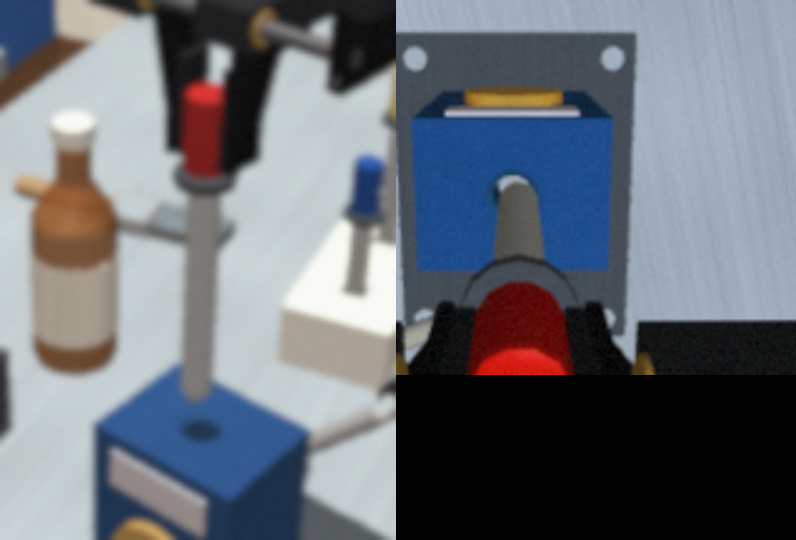

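Tip and hole line up to within about 2 mm in both views: side crop tip at (197,400) above the hole at (200,431), wrist crop at the hole (514,188). Lowering into the bore.

In the tool's units: -0.001 m is -0.2, 0.001 m is 0.2.

Emit:
step_hand:
  plan:
    - {"pos": [0.2,-0.2,0.8],"aperture": 0.015}
    - {"pos": [0.2,-0.2,1.6],"aperture": 0.015}
    - {"pos": [0.2,-0.2,2.8],"aperture": 0.015}
    - {"pos": [0.2,-0.2,4],"aperture": 0.015}
    - {"pos": [0.2,-0.2,5.2],"aperture": 0.015}
    - {"pos": [0.2,-0.2,6.8],"aperture": 0.015}
    - {"pos": [0.2,-0.2,7.6],"aperture": 0.015}
    - {"pos": [0.2,-0.2,7.6],"aperture": 0.015}

```text
time_s: 7.87
tool_pos: [0.5079, 0.202, 0.2779]
tool_rot: [-179.9, 0.1, 76.3]
force: [-0.6, -1.1, -2.1]
grip_width: 0.0213
grasp_force: 40.0
```

Emit:
step_hand:
  plan:
    - {"pos": [0,0,1],"aperture": 0.015}
    - {"pos": [0,0,2],"aperture": 0.015}
    - {"pos": [0,0,3],"aperture": 0.015}
    - {"pos": [0,0,3.3],"aperture": 0.015}
    - {"pos": [0,0,3.3],"aperture": 0.015}
    - {"pos": [0,0,3.3],"aperture": 0.015}

```text
time_s: 8.37
tool_pos: [0.5083, 0.2024, 0.2626]
tool_rot: [-180.0, 0.0, 76.3]
force: [-0.0, -1.6, -2.0]
grip_width: 0.0209
grasp_force: 40.0
```

The pin is about 4 mm off the shaft and free of side force. Releasing, rising, and moving over the grip at (0.4195, 0.095).

In the tool's units: -0.05 m is -10, -0.02 m is -4.

Emit:
step_hand:
  plan:
    - {"aperture": 0.05}
    - {"aperture": 0.05}
    - {"aperture": 0.05}
    - {"aperture": 0.05}
    - {"pos": [0,0,-4],"aperture": 0.05}
    - {"pos": [0,0,-10],"aperture": 0.05}
    - {"pos": [0,0,-10],"aperture": 0.05}
    - {"pos": [0,0,-10],"aperture": 0.05}
  clamp_n: 20

```text
time_s: 9.03
tool_pos: [0.5097, 0.2032, 0.3154]
tool_rot: [179.8, -0.2, 76.3]
force: [-0.8, -0.9, 0.2]
grip_width: 0.0498
grasp_force: 0.0
```

Run:
```python
from h import *
s=env.read_camera('side'); A=blob(s,red,(235,140,310,250)); print(A)
t=env.read_camera('top'); g=blob(t,blk,(190,258,228,280)); print(g)
```

```text
(array([270.66666667, 197.93073593]), np.int32(231), ((271.0, 198.0), (22.0, 10.0), 90.0))
(array([208.79096045, 269.89830508]), np.int32(177), ((209.16558837890625, 269.9212951660156), (26.39678192138672, 6.871179580688477), 13.240520477294922))
```

In the tool's units: -0.105 m is -21, -0.125 m is -25.

Emit:
step_hand:
  plan:
    - {"pos": [-7,-3.4,0],"aperture": 0.05}
    - {"pos": [-14,-6.8,0],"aperture": 0.05}
    - {"pos": [-21,-10.2,0],"aperture": 0.05}
    - {"pos": [-25,-12.6,0],"aperture": 0.05}
    - {"pos": [-25,-12.6,0],"aperture": 0.05}
    - {"pos": [-25,-12.6,0],"aperture": 0.05}
    - {"pos": [-25,-12.6,0],"aperture": 0.05}

```text
time_s: 9.72
tool_pos: [0.4178, 0.0968, 0.3127]
tool_rot: [-180.0, -0.0, 76.4]
force: [0.1, 0.1, 0.3]
grip_width: 0.05
grasp_force: 0.0
```

Run:
```python
from h import *
s=env.read_camera('side');t=env.read_camera('top');w=env.read_camera('wrist')
cv2.imwrite('pics/w4.png',w['color'])
P=np.linalg.inv(s['world_from_camera']);q=P@[.508,.202,.256,1];print(q[:2]/q[2]*s['fx']+[s['cx'],s['cy']])
print(blob(s,red,(235,140,310,250))); g=blob(s,blk,(318,222,348,248)); print(g)
```

```text
[272.88884017 196.84883638]
(array([270.66666667, 197.93073593]), np.int32(231), ((271.0, 198.0), (22.0, 10.0), 90.0))
(array([333.74774775, 232.52252252]), np.int32(111), ((333.5, 232.5), (5.656853675842285, 19.798988342285156), 45.0))
```

View pics/w4.png

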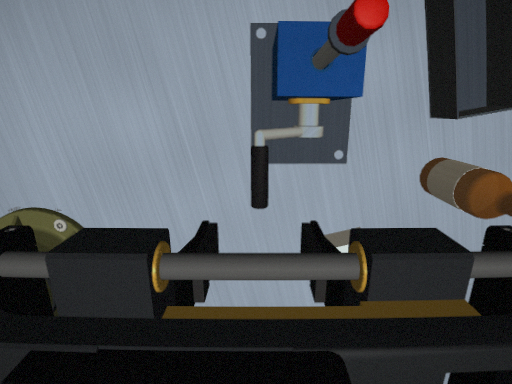

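The pin stands in the bore. The grip's full length is visible at (260,147)–(260,208). I'll triangulate it before descending.

Run:
```python
from h import *
w=env.read_camera('wrist');s=env.read_camera('side')
g=blob(w,blk,(245,140,275,215)); print(g)
print(plane(w,g[0],.143), tri([ray(w,g[0]),ray(s,(333.7,232.5))]))
b=np.array([.508,.202]);
for psi in(-.22,-.235,-.25):
    x=np.array([np.cos(psi),np.sin(psi)]);y=np.array([-x[1],x[0]]); d=plane(w,g[0],.143)[:2]-b; print(psi,d@x,d@y)
```

```text
(array([259.09656652, 176.33798283]), np.int32(932), ((259.0, 176.5), (61.0, 16.0), 90.0))
[0.41949984 0.09922873 0.143     ] (array([0.41791129, 0.09871072, 0.14276901]), [np.float64(1.6), np.float64(1.6)])
-0.22 -0.06393934835309983 -0.11960758069890864
-0.235 -0.06213810887930481 -0.12055317935819303
-0.25 -0.06032288859315508 -0.12147165406070172
```

In the tool's units: 0.17 m is 34, 0.15 m is 30.

Emit:
step_hand:
  plan:
    - {"pos": [0,0,7],"aperture": 0.05}
    - {"pos": [0,0,15],"aperture": 0.05}
    - {"pos": [0,0,23],"aperture": 0.05}
    - {"pos": [0,0,30],"aperture": 0.045}
    - {"pos": [0,0,34],"aperture": 0.035}
    - {"pos": [0,0,34],"aperture": 0.028}
    - {"pos": [0,0,34],"aperture": 0.028}
    - {"pos": [0,0,34],"aperture": 0.028}

```text
time_s: 10.63
tool_pos: [0.419, 0.0966, 0.1445]
tool_rot: [179.9, -0.1, 76.3]
force: [0.2, 0.6, 0.2]
grip_width: 0.0302
grasp_force: 0.0
```

The fingers straddle the grip with no contact. The tool's y axis lies along the unit's x axis, so I'll follow the arc, first to about -0.25.

Create st.py:
```python
from h import *
o=env.get_obs(); d=o['tool_pos'][:2]-[.508,.202]
print('xu %.4f yu %.4f z %.4f'%(d@[.972,-.237],d@[.237,.972],o['tool_pos'][2]),'F',o['force'].round(1),'w %.4f'%o['grip_width'],'t',o['time_s'])
s=env.read_camera('side'); A=blob(s,red,(235,130,310,270)); print('red',A[0].round(1),A[1])
```

```text
(no output)
```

Emit:
step_hand:
  plan:
    - {"pos": [0,3.04,-1],"aperture": 0.028}
    - {"pos": [0,4.58,-1.9],"aperture": 0.028}
    - {"pos": [0,6.2,-2.7],"aperture": 0.028}
    - {"pos": [0,7.88,-3.3],"aperture": 0.028}
    - {"pos": [0,8.74,-3.6],"aperture": 0.028}
    - {"pos": [0,8.74,-3.6],"aperture": 0.028}

```text
time_s: 11.13
tool_pos: [0.4625, 0.0862, 0.1634]
tool_rot: [179.8, -0.1, 76.3]
force: [0.7, 0.3, 0.2]
grip_width: 0.0278
grasp_force: 0.0
```

```bash
python3 st.py
```

```text
xu -0.0168 yu -0.1234 z 0.1634 F [0.7 0.3 0.2] w 0.0278 t 11.1333
red [271.  213.7] 201
```

Run:
```python
from h import *
s=env.read_camera('side')
P=np.linalg.inv(s['world_from_camera'])
for z in(.256,.236,.216,.193,.171): q=P@[.508,.202,z,1];print(z,q[:2]/q[2]*s['fx']+[s['cx'],s['cy']])
print(blob(s,red,(235,130,310,270)))
cv2.imwrite('pics/s5.png',cv2.resize(s['color'][150:310,210:370],None,fx=3.5,fy=3.5))
```

```text
0.256 [272.88884017 196.84883638]
0.236 [272.3900008  206.66069001]
0.216 [271.90638055 216.17319288]
0.193 [271.36814344 226.7599749 ]
0.171 [270.87039212 236.55042701]
(array([272.68877551, 227.45918367]), np.int32(196), ((272.7705078125, 227.5246124267578), (9.23464584350586, 21.366436004638672), 5.19442892074585))
```

View pics/s5.png

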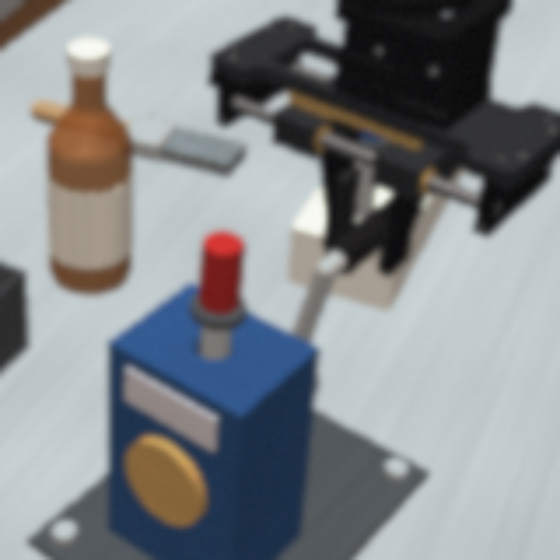

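The pin has dropped to the plug: knob centre at (272.7,227.5) corresponds to z ≈ 0.192, and the collar is about 22 mm above the block. Next I release the lever by going straight up, move over the pin and close the fingers to push.

Emit:
step_hand:
  plan:
    - {"aperture": 0.04}
    - {"pos": [0,0,-4],"aperture": 0.04}
    - {"pos": [0,0,-12],"aperture": 0.04}
    - {"pos": [0,0,-19],"aperture": 0.04}
    - {"pos": [4,0.6,-22],"aperture": 0}
    - {"pos": [12,1.8,-22],"aperture": 0}
    - {"pos": [20,2.8,-22],"aperture": 0}
    - {"pos": [24.68,3.36,-22],"aperture": 0}
  clamp_n: 20

```text
time_s: 11.9
tool_pos: [0.5062, 0.2064, 0.2714]
tool_rot: [179.9, -0.2, 76.5]
force: [-0.6, 2.0, -0.7]
grip_width: 0.0208
grasp_force: 0.0
```

Emit:
step_hand:
  plan:
    - {"aperture": 0}
    - {"aperture": 0}
    - {"aperture": 0}

```text
time_s: 12.15
tool_pos: [0.5056, 0.2004, 0.2708]
tool_rot: [180.0, 0.1, 76.3]
force: [-0.1, -0.1, 0.3]
grip_width: 0.0032
grasp_force: 0.0
```

```bash
python3 st.py
```

```text
xu -0.0019 yu -0.0021 z 0.2708 F [-0.1 -0.1  0.3] w 0.0032 t 12.15
red [272.6 227.4] 196
```

In the tool's units: 0.002 m is 0.4, 0.035 m is 7.

Emit:
step_hand:
  plan:
    - {"pos": [0.4,0.4,3],"aperture": 0}
    - {"pos": [0.4,0.4,6],"aperture": 0}
    - {"pos": [0.4,0.4,7],"aperture": 0}
    - {"pos": [0.4,0.4,7],"aperture": 0}
    - {"pos": [0.4,0.4,7],"aperture": 0}

```text
time_s: 12.62
tool_pos: [0.5082, 0.2023, 0.2366]
tool_rot: [180.0, -0.0, 76.2]
force: [0.2, -0.3, 0.8]
grip_width: 0.0003
grasp_force: 0.0
```

Emit:
step_hand:
  plan:
    - {"pos": [0,0,0.26],"aperture": 0}
    - {"pos": [0,0,0.52],"aperture": 0}
    - {"pos": [0,0,0.78],"aperture": 0}
    - {"pos": [0,0,1.04],"aperture": 0}
    - {"pos": [0,0,1.3],"aperture": 0}
    - {"pos": [0,0,1.56],"aperture": 0}
    - {"pos": [0,0,1.82],"aperture": 0}
    - {"pos": [0,0,2.08],"aperture": 0}

```text
time_s: 13.28
tool_pos: [0.5094, 0.2042, 0.2283]
tool_rot: [179.8, -0.2, 76.3]
force: [-2.6, 0.6, 11.9]
grip_width: 0.0005
grasp_force: 6.2
```

```bash
python3 st.py
```

```text
xu 0.0008 yu 0.0025 z 0.2283 F [-2.6  0.6 11.9] w 0.0005 t 13.2833
red [272.1 230. ] 173
```

In the tool's units: 0.0104 m is 2.08, 0.0091 m is 1.82.

Emit:
step_hand:
  plan:
    - {"pos": [0,0,0.26],"aperture": 0}
    - {"pos": [0,0,0.52],"aperture": 0}
    - {"pos": [0,0,0.78],"aperture": 0}
    - {"pos": [0,0,1.04],"aperture": 0}
    - {"pos": [0,0,1.3],"aperture": 0}
    - {"pos": [0,0,1.56],"aperture": 0}
    - {"pos": [0,0,1.82],"aperture": 0}
    - {"pos": [0,0,2.08],"aperture": 0}

```text
time_s: 14.0
tool_pos: [0.5098, 0.2044, 0.2192]
tool_rot: [179.8, -0.3, 76.3]
force: [-2.9, 0.1, 17.5]
grip_width: 0.0005
grasp_force: 8.2
```

```bash
python3 st.py
```

```text
xu 0.0012 yu 0.0028 z 0.2192 F [-2.9  0.1 17.5] w 0.0005 t 14.0
red [271.5 234. ] 165
```

In the tool's units: 0.009 m is 1.8, 0.0078 m is 1.56.

Emit:
step_hand:
  plan:
    - {"pos": [0,0,0.26],"aperture": 0}
    - {"pos": [0,0,0.52],"aperture": 0}
    - {"pos": [0,0,0.78],"aperture": 0}
    - {"pos": [0,0,1.04],"aperture": 0}
    - {"pos": [0,0,1.3],"aperture": 0}
    - {"pos": [0,0,1.56],"aperture": 0}
    - {"pos": [0,0,1.8],"aperture": 0}

```text
time_s: 14.63
tool_pos: [0.51, 0.2044, 0.2104]
tool_rot: [179.8, -0.3, 76.3]
force: [-2.8, -0.1, 17.4]
grip_width: 0.0001
grasp_force: 8.4
```

```bash
python3 st.py
```

```text
xu 0.0014 yu 0.0028 z 0.2104 F [-2.8 -0.1 17.4] w 0.0001 t 14.6333
red [271.3 237.9] 164
```

Still sliding, with about 2–3 mm left. Continuing in small steps until the force climbs.

Emit:
step_hand:
  plan:
    - {"pos": [0,0,0.26],"aperture": 0}
    - {"pos": [0,0,0.52],"aperture": 0}
    - {"pos": [0,0,0.78],"aperture": 0}

```text
time_s: 14.93
tool_pos: [0.5101, 0.2044, 0.2082]
tool_rot: [179.8, -0.3, 76.3]
force: [-8.6, -2.9, 32.6]
grip_width: 0.0003
grasp_force: 16.4
```

```bash
python3 st.py
```

```text
xu 0.0015 yu 0.0028 z 0.2082 F [-8.6 -2.9 32.6] w 0.0003 t 14.9333
red [271.3 238.8] 163
```

Emit:
step_hand:
  plan:
    - {"pos": [0,0,0.24],"aperture": 0}
    - {"pos": [0,0,0.24],"aperture": 0}

```text
time_s: 15.15
tool_pos: [0.5102, 0.2044, 0.2083]
tool_rot: [179.8, -0.4, 76.3]
force: [-8.4, -3.7, 32.0]
grip_width: 0.0002
grasp_force: 15.9
```

```bash
python3 st.py
```

```text
xu 0.0015 yu 0.0028 z 0.2083 F [-8.4 -3.7 32. ] w 0.0002 t 15.15
red [271.2 238.8] 163
```

Emit:
step_hand:
  plan:
    - {"pos": [0,0,-4],"aperture": 0}
    - {"pos": [0,0,-12],"aperture": 0}
    - {"pos": [0,0,-20],"aperture": 0}
    - {"pos": [-6,0,-20],"aperture": 0}
    - {"pos": [-14,0,-20],"aperture": 0}
    - {"pos": [-22,0,-20],"aperture": 0}
    - {"pos": [-30,0,-20],"aperture": 0}
    - {"pos": [-30,0,-20],"aperture": 0}

```text
time_s: 15.87
tool_pos: [0.4719, 0.0483, 0.3019]
tool_rot: [180.0, 0.0, 75.7]
force: [1.7, -0.5, 0.9]
grip_width: 0.001
grasp_force: 0.0Traceback (most recent call last):
```

Run:
```python
from h import *
s=env.read_camera('side'); t=env.read_camera('top')
A=blob(s,red,(235,130,310,270));B=blob(t,red,(140,200,210,260)); print(A,B[0],tri([ray(s,A[0]),ray(t,B[0])]))
cv2.imwrite('pics/s6.png',np.hstack([cv2.resize(s['color'][150:310,190:340],None,fx=3,fy=3),cv2.resize(t['color'][130:290,135:240],None,fx=3,fy=3)]))
```

```text
  File "<stdin>", line 3, in <module>
  File "h.py", line 17, in blob
    k=1+np.argmax(s[1:,4]); ys,xs=np.nonzero(l==k)
        ~~~~~~~~~^^^^^^^^^
    return _wrapfunc(a, 'argmax', axis=axis, out=out, **kwds)
    return bound(*args, **kwds)
ValueError: attempt to get argmax of an empty sequence
```

Run:
```python
from h import *
s=env.read_camera('side')
print(blob(s,red,(235,130,310,270)))
cv2.imwrite('pics/s6.png',cv2.resize(s['color'][140:310,190:360],None,fx=3.4,fy=3.4))
```

```text
(array([271.140625  , 237.15104167]), np.int32(192), ((271.0708312988281, 237.43807983398438), (9.246142387390137, 21.219560623168945), 3.814074993133545))
```

View pics/s6.png

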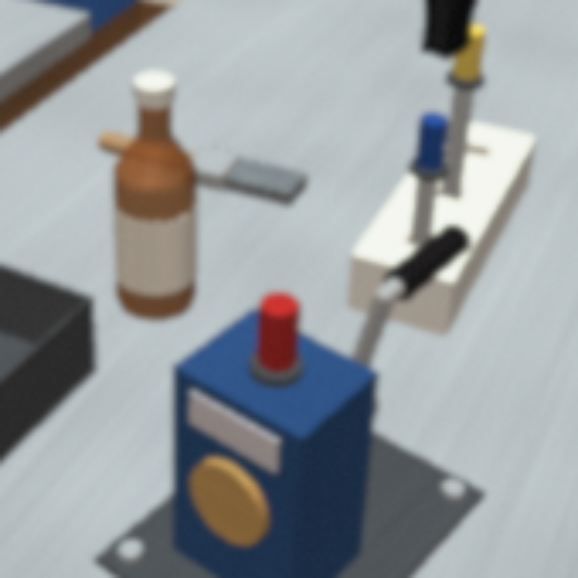

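The collar sits on the block top at about (277,368). The knob centre row of 237.2 matches the 236.6 predicted for z = 0.171. The other two pins and the bottle stand as before, and the gripper is clear.

Emit:
step_hand:
  plan:
    - {"aperture": 0}
    - {"aperture": 0}

```text
time_s: 16.18
tool_pos: [0.4727, 0.059, 0.3009]
tool_rot: [-180.0, 0.0, 76.5]
force: [-0.3, 1.1, 1.3]
grip_width: 0.0007
grasp_force: 0.0
```

```bash
python3 -c "
from cell import env
print(env.sign_off())"
```

```text
the job is handed in; nothing more can be done
None
```

The red lock pin is through the shaft with its collar seated on the block, the other two pins and the bystanders were left alone, and the job was handed in at about 16 s; no verdict was printed.

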